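# Feel out and fit a conditioning cassette, then clip the archive case shut

## Robot

A 6-joint arm with a two-finger parallel gripper is mounted at the origin on the work surface. World frame = base frame: x ahead of the robot, y to its left, z up, the work surface at z = 0. Lengths are in m, angles in rad, forces in N, time in s.
With the tool pointing down it reaches from about 0.35 to 0.85 m from the base axis. Payload 8.1 kg.
Tool frame: the origin (TCP) lies at the very end of the fingers, on their centre line; the grasp point (between the pads) lies 19 mm behind it (robot.pinch_z is the distance from the TCP to the grasp point, in m); x points along the fingers, z is the direction in which the jaws open and shut, and the axes are right-handed (so a half turn about x gives the same grasp; the last joint's range is limited). The gripper opens to 93 mm and grips with 3 to 60 N. Pads are 15 mm wide; open, the fingers measure 128 mm over their backs; the gripper's body (75 mm by 188 mm) begins 65 mm behind the grasp point.
Start: joints at [-1.369, 0.13, 1.488, -0, 1.523, -0.085], TCP at [0.17, -0.575, 0.219] pointing down, gripper open.
Joint ranges: [-2.96, 2.96], [-0.89, 2.26], [0.02, 2.5], [-1.34, 4.48], [0, 2.73], [-2.66, 2.66]. Speed limits (rad/s): [2.39, 2.39, 2.79, 3.14, 3.14, 3.14].

## Interface

Orientations are given as a rotation vector (axis times angle).
In Python, from plant import robot, optics, ticket gives the robot as it stands.
- The arm moves only by the tool jog_arm, never from a script. Its argument "targets" is a list of rows, each a list of 7 numbers: the shift along the tool's x, y, z in cm, then the turn, a rotation vector about the tool's x, y, z in degrees, then the closure, from 0 (fully open) to 1 (shut). In form: [[dx, dy, dz, ax, ay, az, grip], ...]. A call has 1 to 5 rows; each row is the pose to reach, as a shift and turn from the pose measured when the call began, along the tool's axes at that moment; what a row does not reach only later rows make up. A row lasts 1/8 s, in which the tool goes at most 62.5 mm and 10.7 degrees, less where a joint would pass 70% of its speed; a pose out of reach is approached as far as the arm can. A call with a gripper value outside its range is refused whole. The fingers move at their own pace and stop on an object; "squeeze" is the grip in N (left out, the last holds). Time passes only in rows, so rows that repeat a pose let the fingers close. It gives the time, the measured TCP pose, the force and the opening at its end, in the units of the state.
- robot.read_state(): the state, without advancing time (a new reading comes with each control period).
- optics.read_camera(name): name is "scene" or "top" or "wrist"; returns a dict with "frame" (420x560x3 uint8, red, green, blue), "vertical_fov" (degrees; the focal length in pixels is half the picture's height over the tangent of half this angle, whatever the lens; pixels are square), "cx", "cy" (the principal point, pixels), "R" (3x3) and "t" (3): a world point X has camera coordinates R X + t. Camera axes: x right, y down, z forward; pixel columns grow to the right and rows downward; lengths in m; the calibration is good to about 2 mm. The wrist camera is an equidistant fisheye: a pixel r from the principal point sees the ray r / f radians off the axis. A picture is of the moment at which its call begins. There is no depth.
- ticket.close_job(): hands the job in, once; it reports no verdict.
The state is a dict: "t": time; "q": joint angles; "dq": joint speeds; "joint_torque": joint torques, N m; "tool_pos": TCP position; "orientation": TCP orientation; "force": force on the tool from outside, world axes, zero at the start; "wrist_torque": the same for the moment, N m; "opening": finger opening in m.
Only numpy, scipy, OpenCV 4.12 (cv2) and the standard library are available. Lean on these libraries where they do the work, as an engineer would, in place of code of your own. Each camera call takes 0.05 s, during which the arm holds its last target.

## Task

The white cassette on the wooden rest looks the same both ways round, but under one end only it has a foot that you must find by feel: turn it end for end if need be and seat it flat in the open grey case, foot down in the deeper half, and let go. Then shut the lid, and last swing the wire bail up over the lid until it drops home. Leave the brush, the jar and the loupe where they are.

Things in the scene. Friction and masses are not known exactly. Their poses are not given: they have to be found in the camera images.
- case: Fixed grey case. Origin: centre of underside; x depth, y length, z up. Base outside 76 x 170 mm, walls 5, floor at z 5, rim at z 40; inside 66 (x) x 160 (y). From y +5 to +80 a raised ledge, top at z 17; from y -80 to +5 the deep half. Lid hinged along the +x side, bail on the -x side. With the cassette's foot in the deep half it lies level; turned round, the foot meets the ledge 12 mm too early.
- lid (a joint): Lid opening, rad: 0 shut, 2.1 fully open. Hinge line parallel to case y at case x +38, z 40 mm; opening swings its -x side up and over to +x. Starts leaning back. Stiff hinge: it stays at any angle and must be pushed all the way (about 4 N at its edge). A hollow cap 76 x 170 mm, 42 high: shut, its flat top is at z 82, its ceiling at z 77. It cannot shut over a cassette that stands too high.
- lid_edge (a point): Middle of the lid's outer top edge on the side away from the hinge: with the lid shut it lies at case x -38, y 0, z 82 mm. Its axes turn with the lid (equal to the case's when shut).
- bail (a joint): Wire bail angle, rad: 0 home on the lid, 1.6 fully open (pointing to case -x), where it starts. Pivot line parallel to case y at case x -44, z 24 mm. It stands upright (dead centre) at 0.3 rad: above that it falls back open, below that it drops home by its own weight (0.14 kg).
- bail_bar (a point): Middle of the bail's round crossbar, a steel sleeve 12 mm thick, 72 mm long along case y, 67.5 mm from the pivot line. Open it is at about case x -109, z 41 mm; home at case x -24, z 88.5 mm, just over the lid's top; at angle q it has turned by q about the pivot from there. Wire side arms at case y -47 and +47.
- rest: Low wooden rest, 54 (x) x 168 (y) mm, fixed to the table; two rails carry the cassette at z 24 mm, end plates 29 mm high. Origin: centre of its underside.
- cassette: Loose, white, 0.2 to 0.35 kg. Shell 54 (x) x 150 (y) x 26 (z) mm; across the middle of its top a grip block 32 (x) x 22 (y), 30 higher. Origin: middle of the shell's underside, z up. Under one end only a foot 34 x 58 x 12 mm sticks out (1 mm of play), centred at y +39 or -39: which one varies and these axes do not tell. Hidden on the rest. Seated: origin 17 mm above the case's.
- soft_brush: Bystander: soft brush lying on the table, about 180 mm long. Leave alone.
- jar: Bystander: small closed jar, 60 mm across, 75 mm high. Leave alone.
- loupe: Bystander: black stand magnifier, 62 mm across, 45 mm high. Leave alone.
There are look-alikes about, which are no part of the job. Leave any green or yellow look-alike of the case alone.

How it is judged:
By the outcome, as a careful person would: the job done as asked, in the order asked, and still so for the second after the job is handed in, with the robot touching nothing.
It also fails if it takes over 72 s, if anything falls off the work surface, if the arm or the gripper's body presses on something with over 40 N, if the wrist force passes 120 N, or if a joint passes its speed limit or range.

## Working session

There is one attempt and no reset: what is moved stays moved. The work goes in short steps, Python scripts to look and compute and a tool call to move; the robot and the scene stay as the last step left them, time stands still between calls to the robot, and variables do not carry over. Pictures are saved under pics/ and viewed, and the job is handed in when it is done.

Besides the shell and the picture viewer there is one more tool, called after "Emit:" as a command line: name --pt "numbers of a row" for each row, then --argument value for the rest. jog_arm: Moves the arm, as the interface text tells. Its arguments: {"type":"object","properties":{"targets":{"type":"array"},"squeeze":{"type":"number"}},"required":["targets"]}

```bash
ls; mkdir -p pics; cat > h.py <<'E'
import sys; sys.path.insert(0,'.')
from plant import robot, optics, ticket
import numpy as np, cv2
from scipy.spatial.transform import Rotation as Rn
def shot(n,fn=None):
    c=optics.read_camera(n)
    if fn: cv2.imwrite('pics/'+fn,c['frame'][:,:,::-1])
    return c
def foc(c): return 210/np.tan(np.radians(c['vertical_fov'])/2)
def ray(c,u,v,fish=False):
    f=foc(c); d=np.array([u-c['cx'],v-c['cy']],float)
    if fish:
        r=np.hypot(*d); th=r/f; k=np.array([*(d/max(r,1e-9)*np.sin(th)),np.cos(th)])
    else: k=np.array([d[0]/f,d[1]/f,1])
    R=np.array(c['R']);t=np.array(c['t'])
    o=-R.T@t; w=R.T@k
    return o,w/np.linalg.norm(w)
def onz(c,u,v,z,fish=False):
    o,w=ray(c,u,v,fish); return o+w*(z-o[2])/w[2]
def proj(c,X):
    p=np.array(c['R'])@np.array(X)+np.array(c['t']); f=foc(c)
    return p[0]/p[2]*f+c['cx'],p[1]/p[2]*f+c['cy']
E
python3 - <<'E'
from h import *
for n in('scene','top','wrist'):
    c=shot(n,n+'0.png'); print(n,c['vertical_fov'],c['cx'],c['cy'],(-np.array(c['R']).T@np.array(c['t'])).round(3))
s=robot.read_state()
print({k:np.round(v,3) for k,v in s.items()}, robot.pinch_z)
E
```

```text
pics
scene 45.33699163147799 290.05950408838686 211.988231669952 [1.424 0.127 1.046]
top 56.547685800395776 272.19611414624103 211.64181287724023 [ 0.396 -0.018  1.217]
wrist 65.70646984690485 276.49886266459674 211.44865820488593 [ 0.248 -0.552  0.385]
{'t': np.float64(0.15), 'q': array([-1.369,  0.131,  1.489,  0.   ,  1.523, -0.085]), 'dq': array([-0.001, -0.004, -0.004, -0.   ,  0.   ,  0.001]), 'joint_torque': array([ 1.0000e-03, -5.6048e+01, -4.9234e+01,  7.7000e-02,  3.1000e-02,
       -0.0000e+00]), 'tool_pos': array([ 0.17 , -0.575,  0.218]), 'orientation': array([ 0.996,  1.332, -0.995]), 'force': array([ 0.083, -0.311,  0.387]), 'wrist_torque': array([ 0.001, -0.014,  0.014]), 'opening': np.float64(0.093)} 0.0188
```

View pics/scene0.png

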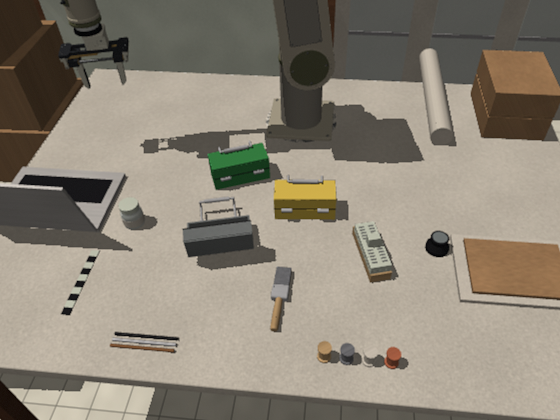

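View pics/top0.png

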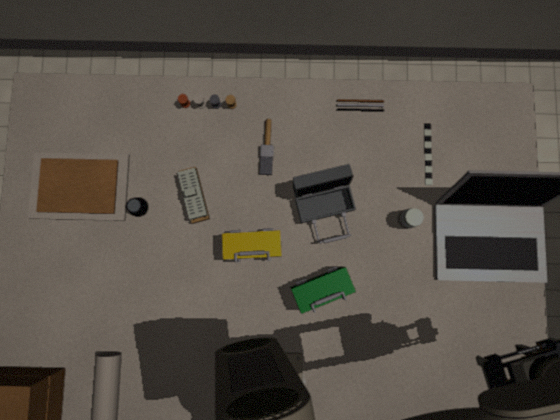

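The scene view shows the grey open case at about (220,235), with shut green (240,165) and yellow (305,198) look-alikes. The cassette on its rest is at (372,250), the loupe at (437,243), the jar at (132,213) and the brush at (280,297). In the top view the grey case is at (325,203) and the cassette at (192,195). Grey and open with its bail down fits the description, so I'll confirm it in a crop.

```bash
python3 - <<'E'
import cv2
a=cv2.imread('pics/top0.png')
b=cv2.resize(a[150:260,160:370],None,fx=3.8,fy=3.8,interpolation=cv2.INTER_CUBIC)
b=cv2.convertScaleAbs(b,alpha=1.8)
cv2.imwrite('pics/crop0.png',b); print(b.shape)
E
```

```text
(418, 798, 3)
```

View pics/crop0.png

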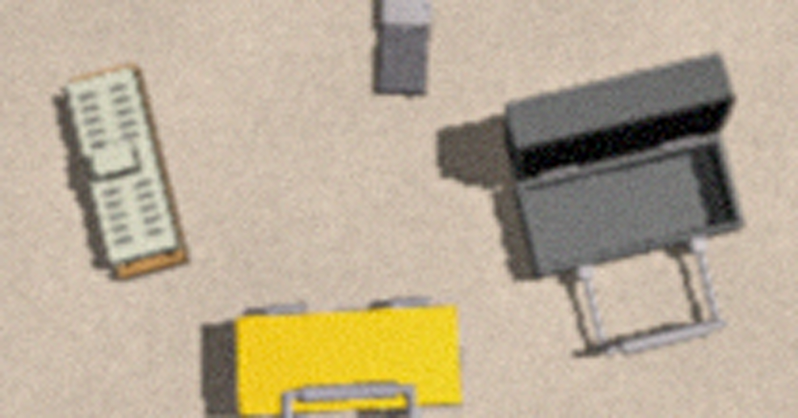

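The crop confirms it: the grey open case is at crop (625,190) with its bail lying toward the robot and the lid leaning away. The cassette is at (125,170). Next I measure both.

```bash
python3 - <<'E'
from h import *
c=shot('top'); im=c['frame'].astype(int)
def C(x,y): return x/3.8+160-.4, y/3.8+150-.4
def P(x,y,z): return onz(c,*C(x,y),z)
nl=P(540,275,.04); nr=P(742,225,.04); 
print('near rim',nl.round(4),nr.round(4),np.linalg.norm(nl-nr), np.degrees(np.arctan2(*(nl-nr)[:2][::1])))
ba=P(615,350,.041); bb=P(722,325,.041); print('bar',ba.round(4),bb.round(4))
# cassette mask
hsv=cv2.cvtColor(c['frame'],cv2.COLOR_RGB2HSV)
roi=c['frame'][160:230,165:220]; 
m=((roi[:,:,1].astype(int)-roi[:,:,0]>-3)&(roi[:,:,1]>90)).astype(np.uint8)*255
m=cv2.morphologyEx(m,cv2.MORPH_CLOSE,np.ones((3,3)))
cs,_=cv2.findContours(m,cv2.RETR_EXTERNAL,cv2.CHAIN_APPROX_NONE)
k=max(cs,key=cv2.contourArea); r=cv2.minAreaRect(k); print(r,cv2.contourArea(k))
bx=cv2.boxPoints(r)+[165,160]
for p in bx: print(p, onz(c,*p,.05).round(4))
print('ctr',onz(c,r[0][0]+165,r[0][1]+160,.05).round(4))
for n,p,z in(('jar',(408,218),0.07),('loupe',(137,207),.045),('brush',(266,160),.02),('yellow tl',(222,235),.08),('yellow br',(281,260),.08),('green',(325,290),.08)): print(n,onz(c,*p,z).round(3))
E
```

```text
near rim [ 0.4979 -0.1003  0.04  ] [ 0.5417 -0.2608  0.04  ] 0.16635514876382707 -15.2484500608327
bar [ 0.4397 -0.1603  0.041 ] [ 0.4615 -0.2448  0.041 ]
((26.576587677001953, 33.10926818847656), (47.91411209106445, 17.678869247436523), 75.52970886230469) 756.0
[177.03122234 172.12097168] [0.6405 0.282  0.05  ]
[194.14927292 167.70341301] [0.6553 0.2305 0.05  ]
[206.12195206 214.0975647 ] [0.5141 0.188  0.05  ]
[189.00390244 218.51512146] [0.4996 0.2388 0.05  ]
ctr [0.5769 0.2347 0.05  ]
jar [ 0.514 -0.411  0.07 ]
loupe [0.531 0.399 0.045]
brush [0.692 0.013 0.02 ]
yellow tl [0.451 0.134 0.08 ]
yellow br [ 0.383 -0.039  0.08 ]
green [ 0.301 -0.167  0.08 ]
```

View pics/wrist0.png

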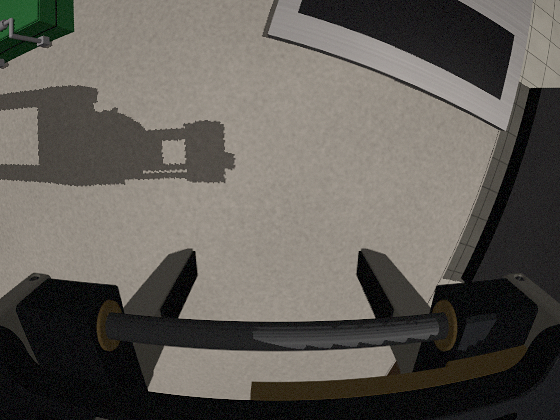

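```bash
cat >> h.py <<'E'
def Rdown(psi,pitch=0):
    psi=np.radians(psi); z=np.array([np.cos(psi),np.sin(psi),0]); x=np.array([0,0,-1.]); y=np.cross(z,x)
    return np.c_[x,y,z]
def cur():
    s=robot.read_state(); return s,np.array(s['tool_pos']),Rn.from_rotvec(s['orientation']).as_matrix()
def plan(P,R,verb=True):
    s,p,R0=cur(); d=R0.T@(np.array(P)-p)*100; w=Rn.from_matrix(R0.T@R).as_rotvec(degrees=True)
    print('shift cm',d.round(2),'turn deg',w.round(1)); return d,w
def st():
    s,p,R=cur(); print('t',round(float(s['t']),2),'tcp',p.round(4),'psi',np.degrees(np.arctan2(R[1,2],R[0,2])).round(2),'xdir',R[:,0].round(3),'F',np.round(s['force'],2),'T',np.round(s['wrist_torque'],3),'open',round(float(s['opening']),4),'q',np.round(s['q'],2))
E
python3 - <<'E'
from h import *
st(); print(cur()[2].round(3))
c=np.array([.577,.2347]); 
for psi in(17,-163): print(psi); plan([*c,.2],Rdown(psi))
E
```

```text
t 0.2 tcp [ 0.1697 -0.5752  0.218 ] psi -73.57 xdir [-0.     0.001 -1.   ] F [-0.31 -0.51 -0.3 ] T [ 0.058 -0.054 -0.034] open 0.0931 q [-1.37  0.13  1.49 -0.    1.52 -0.09]
[[-0.     0.959  0.283]
 [ 0.001  0.283 -0.959]
 [-1.     0.    -0.001]]
17
shift cm [  1.88  61.98 -66.15] turn deg [-90.6  -0.   -0.1]
-163
shift cm [  1.88  61.98 -66.15] turn deg [89.4 -0.1  0. ]
```

Emit:
jog_arm --pt "0 62 -66 -90.6 0 0 0" --pt "0 62 -66 -90.6 0 0 0" --pt "0 62 -66 -90.6 0 0 0" --pt "0 62 -66 -90.6 0 0 0" --pt "0 62 -66 -90.6 0 0 0"

```text
t: 0.82
tool_pos: [0.311, -0.2946, 0.2186]
orientation: [0.268, 1.554, -0.267]
force: [0.2, 0.1, 0.1]
opening: 0.0928
```

```bash
python3 - <<'E'
from h import *
st(); plan([.577,.2347,.2],Rdown(17))
E
```

```text
t 0.82 tcp [ 0.311  -0.2946  0.2186] psi -19.53 xdir [ 0.001  0.001 -1.   ] F [0.17 0.12 0.1 ] T [ 0.03  -0.084  0.009] open 0.0928 q [-0.88 -0.35  1.94  0.    1.56 -0.54]
shift cm [ 1.91 58.78  7.38] turn deg [-36.5   0.   -0. ]
```

Emit:
jog_arm --pt "0 58.8 7.4 -36.5 0 0 0" --pt "0 58.8 7.4 -36.5 0 0 0" --pt "0 58.8 7.4 -36.5 0 0 0" --pt "0 58.8 7.4 -36.5 0 0 0" --pt "0 58.8 7.4 -36.5 0 0 0"

```text
t: 1.45
tool_pos: [0.4513, -0.0152, 0.2191]
orientation: [-0.233, 1.557, 0.234]
force: [-0.2, -1.5, 1.0]
opening: 0.0929
```

```bash
python3 - <<'E'
from h import *
st(); plan([.577,.2347,.2],Rdown(17))
E
```

```text
t 1.45 tcp [ 0.4513 -0.0152  0.2191] psi 17.05 xdir [ 0.001  0.    -1.   ] F [-0.24 -1.48  0.95] T [-0.035 -0.092  0.003] open 0.0929 q [-0.15 -0.28  1.88  0.    1.54 -0.45]
shift cm [ 1.93 20.2  19.34] turn deg [0.  0.1 0. ]
```

Emit:
jog_arm --pt "0 20.2 19.3 0 0 0 0" --pt "0 20.2 19.3 0 0 0 0" --pt "0 20.2 19.3 0 0 0 0" --pt "0 20.2 19.3 0 0 0 0" --pt "0 20.2 19.3 0 0 0 0"

```text
t: 2.08
tool_pos: [0.5769, 0.2376, 0.2185]
orientation: [-0.235, 1.557, 0.236]
force: [0.3, -0.6, -1.1]
opening: 0.093
```

```bash
python3 - <<'E'
from h import *
st(); shot('wrist','w1.png')
E
```

```text
t 2.08 tcp [0.5769 0.2376 0.2185] psi 17.18 xdir [ 0.001  0.    -1.   ] F [ 0.35 -0.65 -1.07] T [-0.066 -0.069 -0.044] open 0.093 q [0.31 0.19 1.42 0.   1.53 0.01]
```

View pics/w1.png

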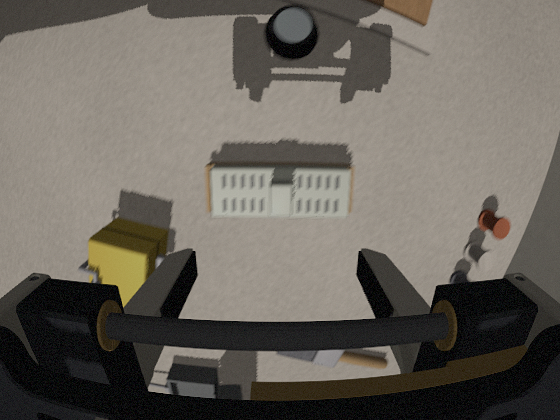

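The wrist view shows the cassette centred at about (281,190), with its grip block at (283,195). The loupe is at (293,30) and the yellow look-alike at (120,250).

```bash
python3 - <<'E'
from h import *
c=shot('wrist'); im=c['frame']
print((-np.array(c['R']).T@np.array(c['t'])).round(4), np.array(c['R']).round(3))
b=cv2.resize(im[130:235,190:370],None,fx=4.4,fy=4.4,interpolation=cv2.INTER_CUBIC)[:,:,::-1]
cv2.imwrite('pics/w1c.png',cv2.convertScaleAbs(b,alpha=1.3))
E
```

```text
[0.5529 0.3178 0.3852] [[ 0.956  0.295  0.001]
 [ 0.282 -0.914  0.292]
 [ 0.087 -0.278 -0.957]]
```

View pics/w1c.png

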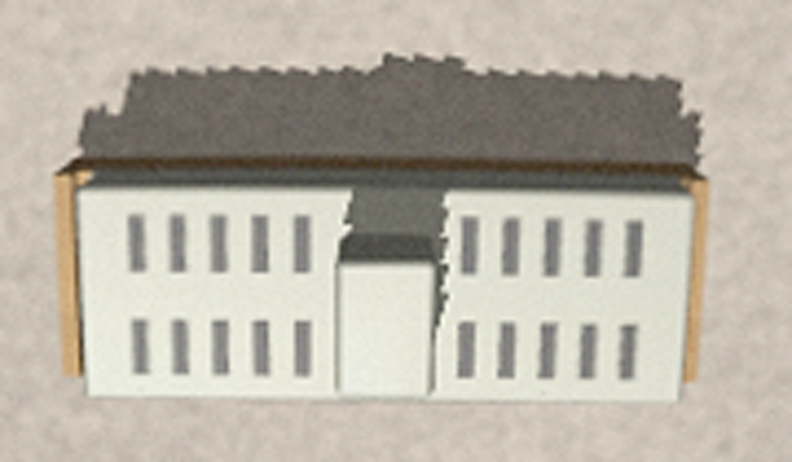

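```bash
python3 - <<'E'
from h import *
c=shot('wrist')
f=lambda x,y,z: onz(c,x/4.4+189.6,y/4.4+129.6,z,True)
S=[f(*p,.05) for p in((78,187),(694,192),(680,401),(90,396))]
B=[f(*p,.08) for p in((340,263),(435,263),(432,392),(337,392))]
for q in (S,B):
    q=np.array(q); print(q.mean(0).round(4),[np.linalg.norm(q[i]-q[i-1]).round(4) for i in range(4)], [np.degrees(np.arctan2(*(a-b)[1::-1])).round(1) for a,b in((q[1],q[0]),(q[2],q[3]))])
plan([.577,.2347,.053],Rdown(17))
st()
E
```

```text
[0.5785 0.2339 0.05  ] [np.float64(0.053), np.float64(0.1485), np.float64(0.0531), np.float64(0.1479)] [np.float64(16.7), np.float64(16.6)]
[0.5784 0.2339 0.08  ] [np.float64(0.0297), np.float64(0.0208), np.float64(0.0297), np.float64(0.0213)] [np.float64(17.2), np.float64(17.2)]
shift cm [16.54 -0.11  0.03] turn deg [ 0.2 -0.   0. ]
t 2.23 tcp [0.5764 0.2357 0.2184] psi 17.18 xdir [ 0. -0. -1.] F [-0.03 -0.25  0.12] T [-0.043 -0.088  0.017] open 0.0931 q [ 0.31  0.19  1.42 -0.    1.53  0.01]
```

Emit:
jog_arm --pt "6 -0.22 0.13 0 0 0 0.3" --pt "12 -0.22 0.13 0 0 0 0.5" --pt "16.3 -0.22 0.13 0 0 0 0.5" --pt "16.3 -0.22 0.13 0 0 0 0.5" --pt "16.3 -0.22 0.13 0 0 0 0.6" --squeeze 25

```text
t: 2.85
tool_pos: [0.5781, 0.2329, 0.0557]
orientation: [-0.235, 1.558, 0.234]
force: [-0.9, 0.5, 0.2]
opening: 0.0474
```

Emit:
jog_arm --pt "0 0 0 0 0 0 1" --pt "0 0 0 0 0 0 1" --pt "0 0 0 0 0 0 1" --pt "0 0 0 0 0 0 1" --squeeze 25

```text
t: 3.35
tool_pos: [0.5785, 0.2328, 0.0562]
orientation: [-0.235, 1.557, 0.234]
force: [-0.3, -0.2, 3.8]
opening: 0.0219
```

```bash
python3 - <<'E'
from h import *
st()
E
```

```text
t 3.35 tcp [0.5785 0.2328 0.0562] psi 17.12 xdir [ 0.001 -0.001 -1.   ] F [-0.32 -0.19  3.75] T [-0.197 -0.177 -0.093] open 0.0219 q [ 0.3   0.32  1.57 -0.    1.25  0.  ]
```

Emit:
jog_arm --pt "-4 0 0 0 0 0 1" --pt "-9 0 0 0 0 0 1" --pt "-14 0 0 0 0 0 1" --pt "-14.5 0 0 0 0 0 1" --pt "-14.5 0 0 0 0 0 1" --squeeze 35

```text
t: 3.98
tool_pos: [0.578, 0.2329, 0.2002]
orientation: [-0.235, 1.559, 0.234]
force: [0.9, -0.4, -2.8]
opening: 0.0219
```

```bash
python3 - <<'E'
from h import *
F=[];T=[]
for i in range(12):
    c=shot('scene'); s,p,R=cur(); F.append(s['force']);T.append(R.T@np.array(s['wrist_torque']))
st(); F=np.array(F);T=np.array(T)
print(F.mean(0),F.std(0)); print('tool-axes torque',T.mean(0),T.std(0))
b=c['frame'][140:300,280:480,::-1]; cv2.imwrite('pics/s2.png',cv2.resize(b,None,fx=3.8,fy=3.7,interpolation=cv2.INTER_CUBIC))
print(plan([.5565,-.1706,.2],Rdown(105.2)),plan([.5565,-.1706,.2],Rdown(-74.8)))
E
```

```text
t 4.58 tcp [0.5784 0.2329 0.2012] psi 17.12 xdir [ 0.001 -0.001 -1.   ] F [ 0.04  0.97 -1.83] T [-0.059 -0.125 -0.003] open 0.022 q [ 0.3   0.2   1.44 -0.    1.5   0.  ]
[-0.02267338  0.06350801 -2.62535735] [0.31869238 0.62577373 0.54584793]
tool-axes torque [ 0.0046828  -0.10993716 -0.06218017] [0.02981801 0.03573049 0.01893494]
shift cm [  0.14 -37.92 -13.97] turn deg [-88.1  -0.    0.1]
shift cm [  0.14 -37.92 -13.97] turn deg [91.9  0.1  0. ]
(array([  0.13644653, -37.91867984, -13.96995881]), array([-8.80832201e+01, -1.02839552e-02,  5.14728450e-02])) (array([  0.13644653, -37.91867984, -13.96995881]), array([9.19167687e+01, 5.19455238e-02, 1.03783935e-02]))
```

View pics/s2.png

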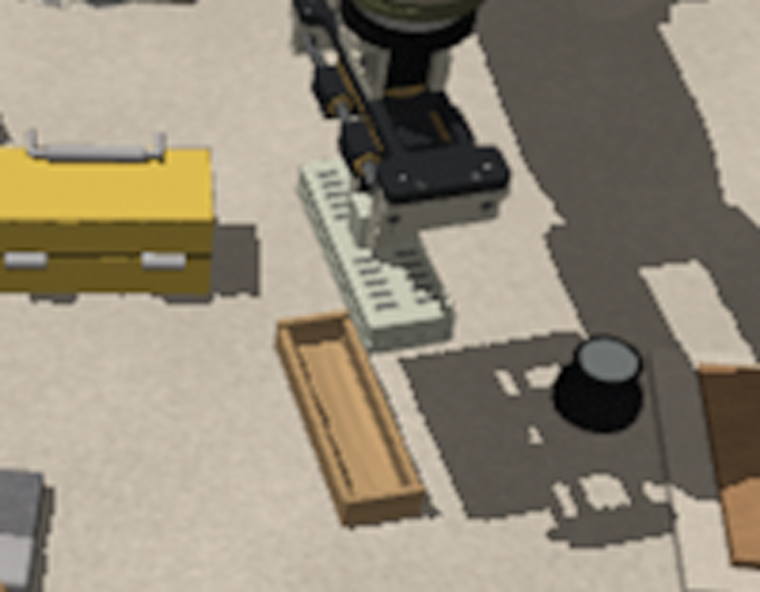

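Lifted cleanly. The lifted weight pulls toward the robot-side end (a torque of about -0.05 N m on the tool y axis), and no foot shows at the far end. So my working guess is that the foot is at the end nearest the robot, to be checked by touch in the case. Carrying it over now.

Emit:
jog_arm --pt "0 -37.9 -14 -88 0 0 1" --pt "0 -37.9 -14 -88 0 0 1" --pt "0 -37.9 -14 -88 0 0 1" --pt "0 -37.9 -14 -88 0 0 1" --pt "0 -37.9 -14 -88 0 0 1"

```text
t: 5.2
tool_pos: [0.5628, -0.0613, 0.2018]
orientation: [-0.92, 1.367, 0.917]
force: [0.3, -0.6, -2.8]
opening: 0.022
```

```bash
python3 - <<'E'
from h import *
st(); plan([.5565,-.1706,.2],Rdown(105.2))
E
```

```text
t 5.2 tcp [ 0.5628 -0.0613  0.2018] psi 67.75 xdir [ 0.002 -0.001 -1.   ] F [ 0.32 -0.56 -2.78] T [-0.064 -0.164 -0.063] open 0.022 q [-0.2   0.05  1.61 -0.    1.49 -1.38]
shift cm [  0.19  -3.56 -10.36] turn deg [-37.5  -0.    0.1]
```

Emit:
jog_arm --pt "0 -3.6 -10.4 -37.5 0 0 1" --pt "0 -3.6 -10.4 -37.5 0 0 1" --pt "0 -3.6 -10.4 -37.5 0 0 1" --pt "0 -3.6 -10.4 -37.5 0 0 1" --pt "0 -3.6 -10.4 -37.5 0 0 1"

```text
t: 5.82
tool_pos: [0.5567, -0.1714, 0.202]
orientation: [-1.403, 1.071, 1.4]
force: [-0.4, 0.0, -3.1]
opening: 0.0219
```

```bash
python3 - <<'E'
from h import *
T=[]
for i in range(6):
    c=shot('wrist','w2.png'); s,p,R=cur(); T.append(R.T@np.array(s['wrist_torque']))
st(); print('tool T',np.mean(T,0).round(3))
E
```

```text
t 6.12 tcp [ 0.5568 -0.171   0.2019] psi 105.2 xdir [ 0.002 -0.001 -1.   ] F [-0.5   0.49 -1.9 ] T [ 0.098 -0.119  0.041] open 0.0217 q [-0.39  0.09  1.56 -0.    1.49 -2.22]
tool T [-0.014 -0.061 -0.163]
```

View pics/w2.png

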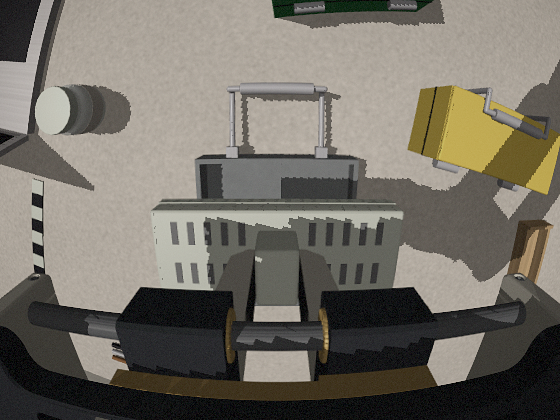

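The wrist view shows the near rim of the case running from about (195,158) to (358,157) and the bail crossbar from (240,88) to (313,88). The held cassette spans (155..403, 205..280).

```bash
python3 - <<'E'
from h import *
im=cv2.imread('pics/w2.png')[70:220,140:420]
cv2.imwrite('pics/w2c.png',cv2.convertScaleAbs(cv2.resize(im,None,fx=2.85,fy=2.85,interpolation=cv2.INTER_CUBIC),alpha=1.4))
E
```

```text
(no output)
```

View pics/w2c.png

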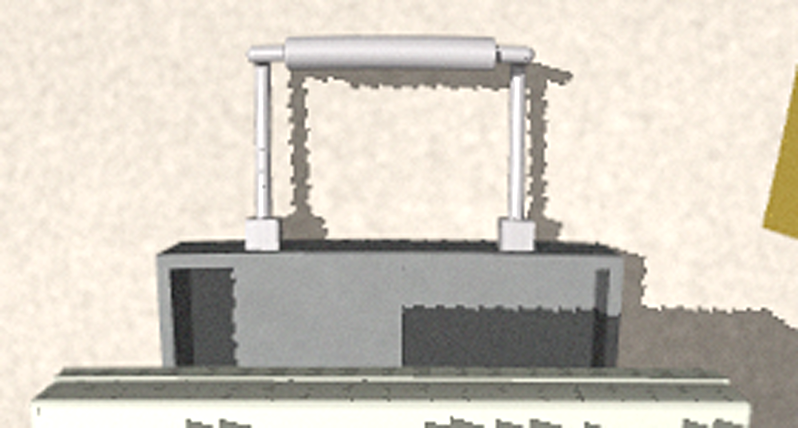

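```bash
python3 - <<'E'
from h import *
c=shot('wrist')
f=lambda x,y,z: onz(c,x/2.85+139.6,y/2.85+69.6,z,True)
a=f(157,255,.04);b=f(624,255,.04); d=b-a; L=np.linalg.norm(d); ey=d/L; ex=np.array([ey[1],-ey[0],0])
print('rim',a.round(4),b.round(4),L,'yaw',np.degrees(np.arctan2(-ey[0],ey[1])))
print('ctr',((a+b)/2+ex*.038).round(4))
a=f(286,52,.042);b=f(497,52,.042); d=b-a;print('bar',((a+b)/2).round(4),np.linalg.norm(d),np.degrees(np.arctan2(-d[0],d[1])), 'ctr from bar',((a+b)/2+ex*.109).round(4))
# held cassette front/side lower edge? top edge corners
st()
E
```

```text
rim [ 0.5423 -0.2628  0.04  ] [ 0.4979 -0.0987  0.04  ] 0.16992914641003568 yaw 15.141353212296876
ctr [ 0.5568 -0.1708  0.04  ]
bar [ 0.4509 -0.1991  0.042 ] 0.07312748127401901 15.15299213102604 ctr from bar [ 0.5562 -0.1706  0.042 ]
t 6.17 tcp [ 0.5567 -0.1709  0.2019] psi 105.22 xdir [ 0.002 -0.001 -1.   ] F [ 0.9  -0.77 -2.05] T [ 0.074 -0.174 -0.026] open 0.0215 q [-0.39  0.09  1.56 -0.    1.49 -2.22]
```

Emit:
jog_arm --pt "4 -0.1 0 0 0 0 1" --pt "8 -0.1 0 0 0 0 1" --pt "11 -0.1 0 0 0 0 1" --pt "12.5 -0.1 0 0 0 0 1" --pt "12.5 -0.1 0 0 0 0 1"

```text
t: 6.8
tool_pos: [0.5573, -0.1704, 0.076]
orientation: [-1.402, 1.072, 1.402]
force: [0.3, 0.1, -2.0]
opening: 0.0217
```

Emit:
jog_arm --pt "0.5 0 0 0 0 0 1" --pt "0.9 0 0 0 0 0 1" --pt "1.3 0 0 0 0 0 1" --pt "1.6 0 0 0 0 0 1" --pt "1.6 0 0 0 0 0 1"

```text
t: 7.42
tool_pos: [0.5575, -0.1705, 0.0603]
orientation: [-1.402, 1.072, 1.402]
force: [-0.0, -0.5, -1.5]
opening: 0.0219
```

```bash
python3 - <<'E'
from h import *
c=shot('wrist','w3.png'); st()
E
```

```text
t 7.47 tcp [ 0.5575 -0.1705  0.0603] psi 105.21 xdir [ 0. -0. -1.] F [-0.49  1.07 -1.93] T [ 0.111 -0.196 -0.03 ] open 0.0221 q [-0.38  0.21  1.69 -0.    1.23 -2.22]
```

View pics/w3.png

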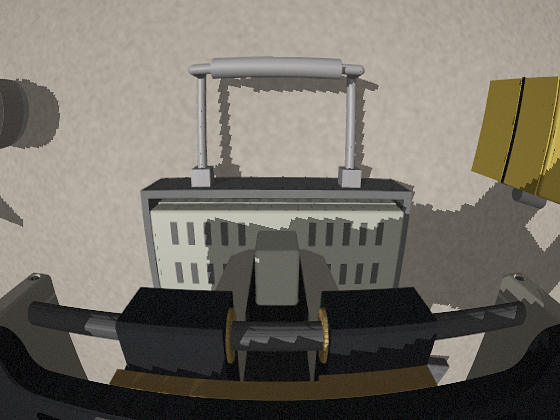

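The cassette lies inside the rim with even gaps (left edge about 152 against 145, right edge about 407 against 410), and there is no contact yet at z 60.3 mm. I keep lowering and watch the force for the ledge at about 61 mm or the seat at about 49 mm.

Emit:
jog_arm --pt "0.2 0 0 0 0 0 1" --pt "0.3 0 0 0 0 0 1" --pt "0.4 0 0 0 0 0 1" --pt "0.4 0 0 0 0 0 1"

```text
t: 7.98
tool_pos: [0.5586, -0.1709, 0.0599]
orientation: [-1.404, 1.071, 1.4]
force: [-8.9, 3.5, 23.6]
opening: 0.0218
```

```bash
python3 - <<'E'
from h import *
st(); s,p,R=cur(); print('tool T',(R.T@np.array(s['wrist_torque'])).round(3))
E
```

```text
t 7.97 tcp [ 0.5586 -0.1709  0.0599] psi 105.22 xdir [ 0.003 -0.001 -1.   ] F [-8.9  3.5 23.6] T [1.231 1.909 0.137] open 0.0218 q [-0.38  0.22  1.69  0.    1.23 -2.22]
tool T [-0.136 -1.689  1.519]
```

Emit:
jog_arm --pt "-0.3 0 0 0 0 0 1" --pt "-0.5 0 0 0 0 0 1"

```text
t: 8.22
tool_pos: [0.5589, -0.171, 0.0652]
orientation: [-1.405, 1.071, 1.399]
force: [-0.3, 0.2, -2.8]
opening: 0.0219
```

It met something at TCP z 60.0 mm. The wrong-way ledge was expected at 61 mm and the seat at 49 mm, and the moment puts the contact on the +y (ledge) side. So the foot is at the other end and my guess was wrong. I lift it and turn it end for end.

Emit:
jog_arm --pt "-5 0 0 0 0 0 1" --pt "-10 0 0 0 0 0 1" --pt "-13.5 0 0 0 0 0 1" --pt "-13.5 0 0 0 0 0 1"

```text
t: 8.72
tool_pos: [0.5604, -0.1716, 0.2036]
orientation: [-1.41, 1.069, 1.393]
force: [-0.4, -0.9, -3.2]
opening: 0.0218
```

Emit:
jog_arm --pt "0 0 0 10 0 0 1" --pt "0 0 0 20 0 0 1" --pt "0 0 0 30 0 0 1" --pt "0 0 0 40 0 0 1" --pt "0 0 0 50 0 0 1"

```text
t: 9.35
tool_pos: [0.5591, -0.1712, 0.2003]
orientation: [-0.75, 1.435, 0.743]
force: [0.8, -0.8, -2.6]
opening: 0.0216
```

Emit:
jog_arm --pt "0 0 0 10 0 0 1" --pt "0 0 0 20 0 0 1" --pt "0 0 0 30 0 0 1" --pt "0 0 0 40 0 0 1" --pt "0 0 0 50 0 0 1"

```text
t: 9.98
tool_pos: [0.5579, -0.1707, 0.197]
orientation: [-0.063, 1.569, 0.062]
force: [0.8, -1.0, -2.3]
opening: 0.0218
```

Emit:
jog_arm --pt "0 0 0 10 0 0 1" --pt "0 0 0 20 0 0 1" --pt "0 0 0 30 0 0 1" --pt "0 0 0 40 0 0 1" --pt "0 0 0 50 0 0 1"

```text
t: 10.6
tool_pos: [0.5566, -0.1702, 0.1937]
orientation: [0.625, 1.482, -0.625]
force: [0.5, 0.7, -2.7]
opening: 0.0214
```

```bash
python3 - <<'E'
from h import *
st(); plan([.5567,-.1707,.2],Rdown(-74.85))
E
```

```text
t 10.6 tcp [ 0.5566 -0.1702  0.1937] psi -45.77 xdir [-0.003  0.001 -1.   ] F [ 0.48  0.73 -2.72] T [-0.05   0.034 -0.01 ] open 0.0214 q [-0.38  0.1   1.57 -0.    1.48  0.41]
shift cm [-0.63 -0.03  0.04] turn deg [29.1 -0.1  0.1]
```

Emit:
jog_arm --pt "0 -0.1 0 10 0 0 1" --pt "0 -0.1 0 20 0 0 1" --pt "0 -0.1 0 29.1 0 0 1" --pt "0 -0.1 0 29.1 0 0 1"

```text
t: 11.1
tool_pos: [0.5548, -0.1704, 0.1909]
orientation: [1.011, 1.33, -1.014]
force: [1.0, -1.1, -3.0]
opening: 0.0219
```

```bash
python3 - <<'E'
from h import *
T=[];F=[]
c=shot('wrist','w4.png'); 
st(); c2=shot('scene'); b=c2['frame'][130:280,140:300,::-1]; cv2.imwrite('pics/s4.png',cv2.resize(b,None,fx=4,fy=4,interpolation=cv2.INTER_CUBIC)); plan([.5567,-.1707,.2],Rdown(-74.85))
E
```

```text
t 11.15 tcp [ 0.555  -0.1705  0.1914] psi -74.68 xdir [-0.006  0.002 -1.   ] F [ 0.94 -0.29 -2.31] T [-0.015 -0.015 -0.052] open 0.0214 q [-0.39  0.1   1.57 -0.    1.48  0.92]
shift cm [-0.81  0.14  0.05] turn deg [ 0.2 -0.2  0.3]
```

View pics/w4.png

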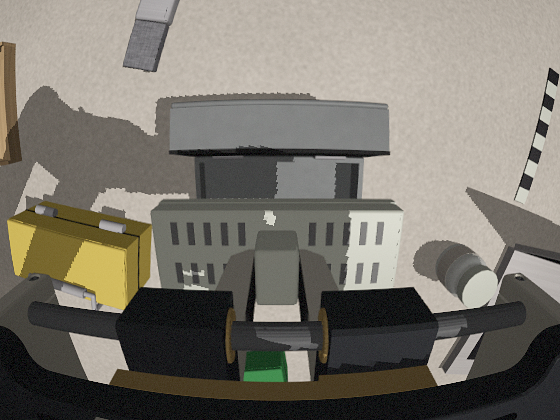

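View pics/s4.png

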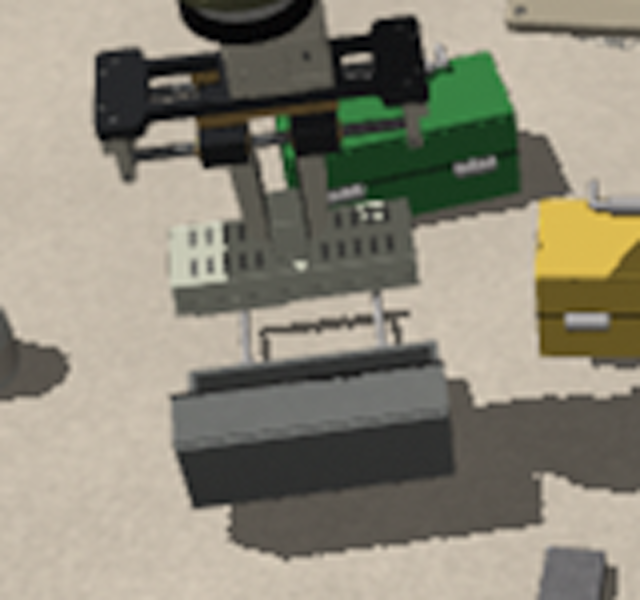

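Emit:
jog_arm --pt "4 0.03 0.05 0.2 -0.2 0.3 1" --pt "8 0.03 0.05 0.2 -0.2 0.3 1" --pt "11 0.03 0.05 0.2 -0.2 0.3 1" --pt "12.8 0.03 0.05 0.2 -0.2 0.3 1" --pt "12.8 0.03 0.05 0.2 -0.2 0.3 1"

```text
t: 11.82
tool_pos: [0.5537, -0.1702, 0.0623]
orientation: [1.012, 1.326, -1.012]
force: [0.8, 0.4, -3.0]
opening: 0.022
```

Emit:
jog_arm --pt "0.3 0 0 0 0 0 1" --pt "0.5 0 0 0 0 0 1" --pt "0.7 0 0 0 0 0 1"

```text
t: 12.2
tool_pos: [0.5544, -0.1705, 0.0561]
orientation: [1.012, 1.324, -1.011]
force: [-0.2, 0.7, -1.9]
opening: 0.0217
```

```bash
python3 - <<'E'
from h import *
c=shot('wrist','w5.png'); st()
E
```

```text
t 12.25 tcp [ 0.554  -0.1703  0.0556] psi -74.78 xdir [-0.001  0.001 -1.   ] F [ 0.35  0.38 -2.32] T [ 0.     0.06  -0.063] open 0.0219 q [-0.39  0.21  1.7   0.    1.23  0.92]
```

View pics/w5.png

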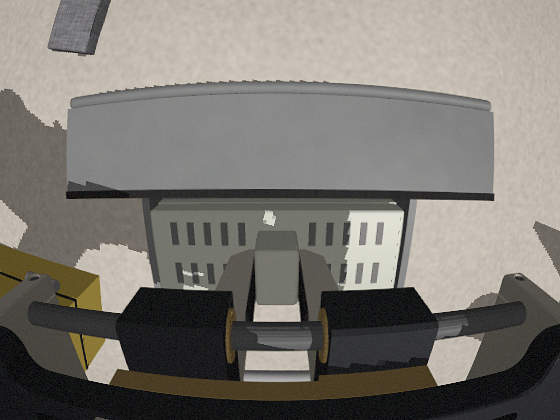

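TCP is at 55.6 mm with only the weight showing, so it has passed the ledge level and this is the right way round. Continuing to the seat.

Emit:
jog_arm --pt "0.2 0.1 0 0 0 0 1" --pt "0.4 0.1 0 0 0 0 1" --pt "0.5 0.1 0 0 0 0 1" --pt "0.55 0.1 0 0 0 0 1"

```text
t: 12.75
tool_pos: [0.5549, -0.17, 0.0499]
orientation: [1.012, 1.325, -1.012]
force: [-0.3, 0.5, -3.2]
opening: 0.0216
```

Emit:
jog_arm --pt "0.1 0 0 0 0 0 1" --pt "0.15 0 0 0 0 0 1"

```text
t: 13.0
tool_pos: [0.5552, -0.1702, 0.0492]
orientation: [1.012, 1.325, -1.012]
force: [-2.3, 1.2, 6.5]
opening: 0.0221
```

Contact came at 49.2 mm, and 49.4 mm was expected, so it is seated. Releasing and rising.

Emit:
jog_arm --pt "0 0 0 0 0 0 0.6" --pt "0 0 0 0 0 0 0.5" --pt "0 0 0 0 0 0 0.4" --pt "-4 0 0 0 0 0 0.4" --pt "-10 0 0 0 0 0 0.4"

```text
t: 13.62
tool_pos: [0.5534, -0.1695, 0.1476]
orientation: [1.011, 1.33, -1.014]
force: [1.4, -0.2, -0.4]
opening: 0.0556
```

Emit:
jog_arm --pt "-4 -6 0 0 0 0 0.6" --pt "-4 -12 0 0 0 0 0.8" --pt "-4 -16 0 0 0 0 1" --pt "-4 -16 0 0 0 0 1"

```text
t: 14.12
tool_pos: [0.3972, -0.2123, 0.1886]
orientation: [1.013, 1.328, -1.016]
force: [0.1, -0.0, -0.1]
opening: 0.0202
```

```bash
python3 - <<'E'
from h import *
c=shot('wrist','w6.png'); st()
c2=shot('top'); b=c2['frame'][150:260,270:380,::-1]; cv2.imwrite('pics/t6.png',cv2.convertScaleAbs(cv2.resize(b,None,fx=5,fy=5,interpolation=cv2.INTER_CUBIC),alpha=1.6))
E
```

```text
t 14.18 tcp [ 0.3986 -0.2121  0.1887] psi -74.9 xdir [-0.005  0.002 -1.   ] F [ 0.77  0.23 -0.32] T [ 0.002 -0.003 -0.017] open 0.0167 q [-0.6  -0.26  1.92 -0.    1.49  0.71]
```

View pics/w6.png

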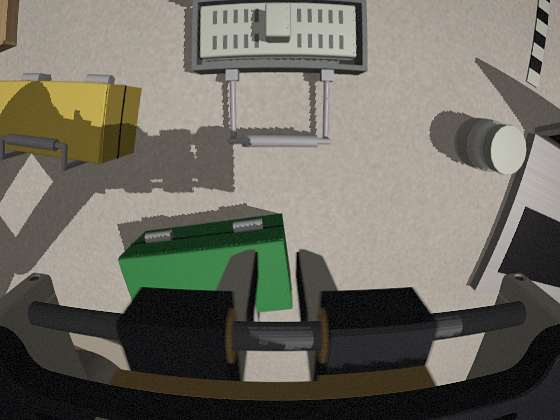

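View pics/t6.png

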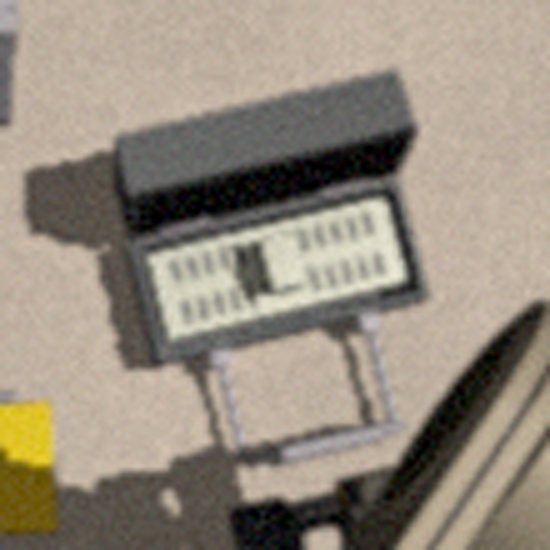

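The cassette sits inside the case: the wrist view shows it at (200..357, 5..62), inside the rim on all sides. Next I shut the lid by going round behind it with closed fingers.

```bash
cat >> h.py <<'E'
C0=np.array([.5567,-.1707]); YAW=15.15
EX=np.array([np.cos(np.radians(YAW)),np.sin(np.radians(YAW))]); EY=np.array([-EX[1],EX[0]])
def cw(x,y,z): return np.array([*(C0+x*EX+y*EY),z])
def wc(p): d=np.array(p[:2])-C0; return np.array([d@EX,d@EY,p[2]])
E
python3 - <<'E'
from h import *
s,p,R=cur(); print('case-frame tcp',wc(p).round(4)); plan(cw(.145,0,.19),Rdown(-74.85))
E
```

```text
case-frame tcp [-0.1625  0.0014  0.1888]
shift cm [-0.25 30.75  0.14] turn deg [ 0.  -0.2  0.2]
```

Emit:
jog_arm --pt "-0.5 30.7 0.1 0 -0.2 0.2 1" --pt "-0.5 30.7 0.1 0 -0.2 0.2 1" --pt "-0.5 30.7 0.1 0 -0.2 0.2 1" --pt "-0.5 30.7 0.1 0 -0.2 0.2 1" --pt "-0.5 30.7 0.1 0 -0.2 0.2 1"

```text
t: 14.85
tool_pos: [0.6991, -0.1304, 0.1913]
orientation: [1.011, 1.324, -1.011]
force: [0.5, -0.7, 1.1]
opening: 0.0002
```

```bash
python3 - <<'E'
from h import *
st(); s,p,R=cur(); print('case-frame tcp',wc(p).round(4)); plan(cw(.145,0,.07),Rdown(-74.85)); shot('wrist','w7.png')
E
```

```text
t 14.85 tcp [ 0.6991 -0.1304  0.1913] psi -74.75 xdir [-0.001  0.    -1.   ] F [ 0.53 -0.74  1.11] T [-0.005 -0.037  0.028] open 0.0002 q [-0.26  0.45  1.16  0.    1.53  1.05]
case-frame tcp [0.1479 0.0017 0.1913]
shift cm [12.13 -0.29  0.17] turn deg [ 0.1 -0.   0. ]
```

View pics/w7.png

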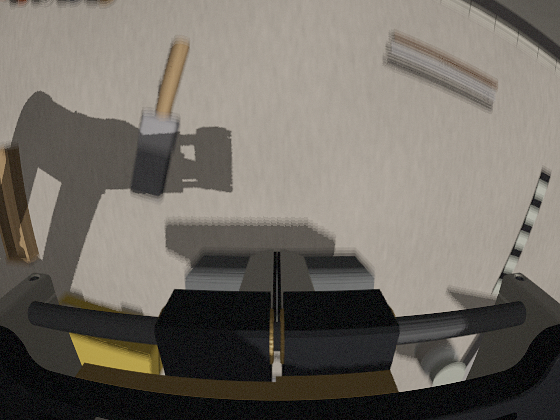

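Emit:
jog_arm --pt "5 -0.3 0.2 0 0 0 1" --pt "10 -0.3 0.2 0 0 0 1" --pt "12 -0.3 0.2 0 0 0 1" --pt "12 -0.3 0.2 0 0 0 1"

```text
t: 15.4
tool_pos: [0.6998, -0.1291, 0.0652]
orientation: [1.01, 1.331, -1.01]
force: [1.2, 0.7, 0.5]
opening: 0.0007
```

```bash
python3 - <<'E'
from h import *
st(); s,p,R=cur(); k=wc(p); print('case-frame tcp',k.round(4))
for th in (120,110,100,90,80,70,60,50,40,30,20,10,0,):
    t=np.radians(th)
    def rot(x,z): return np.array([38+x*np.cos(t)+z*np.sin(t),40-x*np.sin(t)+z*np.cos(t)])
    E=rot(-76,42);Pp=rot(-76+15,42)
    x=max(E[0],Pp[0])+7.5; z=Pp[1]
    print(th,'tcp target',x.round(1),z.round(1),' row dx(cm)',((k[2]*1000-z)/10).round(2),'dy',((x-k[0]*1000)/10).round(2))
E
```

```text
t 15.4 tcp [ 0.6998 -0.1291  0.0652] psi -74.6 xdir [-0.005  0.004 -1.   ] F [1.24 0.69 0.5 ] T [-0.05  -0.002 -0.032] open 0.0007 q [-0.26  0.54  1.27  0.    1.34  1.05]
case-frame tcp [0.149  0.0027 0.0652]
120 tcp target 119.9 71.8  row dx(cm) -0.66 dy -2.91
110 tcp target 111.0 83.0  row dx(cm) -1.78 dy -3.8
100 tcp target 100.1 92.8  row dx(cm) -2.76 dy -4.89
90 tcp target 87.5 101.0  row dx(cm) -3.58 dy -6.15
80 tcp target 76.3 107.4  row dx(cm) -4.22 dy -7.27
70 tcp target 64.1 111.7  row dx(cm) -4.65 dy -8.49
60 tcp target 51.4 113.8  row dx(cm) -4.86 dy -9.76
50 tcp target 38.5 113.7  row dx(cm) -4.85 dy -11.05
40 tcp target 25.8 111.4  row dx(cm) -4.62 dy -12.32
30 tcp target 13.7 106.9  row dx(cm) -4.17 dy -13.53
20 tcp target 2.5 100.3  row dx(cm) -3.51 dy -14.65
10 tcp target -7.3 92.0  row dx(cm) -2.68 dy -15.63
0 tcp target -15.5 82.0  row dx(cm) -1.68 dy -16.45
```

Emit:
jog_arm --pt "-0.6 -2.9 0.3 0 0 0 1" --pt "-1.8 -3.8 0.3 0 0 0 1" --pt "-2.8 -4.9 0.3 0 0 0 1" --pt "-3.6 -6.2 0.3 0 0 0 1" --pt "-4.2 -7.3 0.3 0 0 0 1"

```text
t: 16.02
tool_pos: [0.6326, -0.1517, 0.111]
orientation: [1.011, 1.325, -1.006]
force: [4.4, 0.3, 1.4]
opening: 0.0005
```

```bash
cat > tab.py <<'E'
from h import *
import sys
st(); s,p,R=cur(); k=wc(p); print('case-frame tcp',k.round(4))
for th in (80,70,60,50,40,30,20,10,0,-3):
    t=np.radians(th)
    def rot(x,z): return np.array([38+x*np.cos(t)+z*np.sin(t),40-x*np.sin(t)+z*np.cos(t)])
    E=rot(-76,42);Pp=rot(-76+15,42)
    x=max(E[0],Pp[0])+7.5; z=Pp[1]
    d=R.T@(cw(x/1000,0,z/1000)-p)*100
    print(th,'tcp target',x.round(1),z.round(1),' row',d.round(2))
c2=shot('scene'); b=c2['frame'][130:280,140:300,::-1]; cv2.imwrite('pics/'+sys.argv[1],cv2.resize(b,None,fx=4,fy=4,interpolation=cv2.INTER_CUBIC))
E
python3 tab.py s8.png
```

```text
t 16.02 tcp [ 0.6326 -0.1517  0.111 ] psi -74.59 xdir [ 0.001  0.003 -1.   ] F [4.42 0.29 1.38] T [ 0.185 -0.794 -0.011] open 0.0005 q [-0.32  0.33  1.45  0.    1.36  0.99]
case-frame tcp [ 0.0782 -0.0015  0.111 ]
80 tcp target 76.3 107.4  row [ 0.36 -0.2  -0.15]
70 tcp target 64.1 111.7  row [-0.07 -1.41 -0.15]
60 tcp target 51.4 113.8  row [-0.29 -2.68 -0.16]
50 tcp target 38.5 113.7  row [-0.28 -3.97 -0.17]
40 tcp target 25.8 111.4  row [-0.05 -5.24 -0.17]
30 tcp target 13.7 106.9  row [ 0.4  -6.45 -0.17]
20 tcp target 2.5 100.3  row [ 1.05 -7.57 -0.18]
10 tcp target -7.3 92.0  row [ 1.89 -8.55 -0.18]
0 tcp target -15.5 82.0  row [ 2.88 -9.38 -0.18]
-3 tcp target -17.6 78.7  row [ 3.21 -9.59 -0.18]
```

View pics/s8.png

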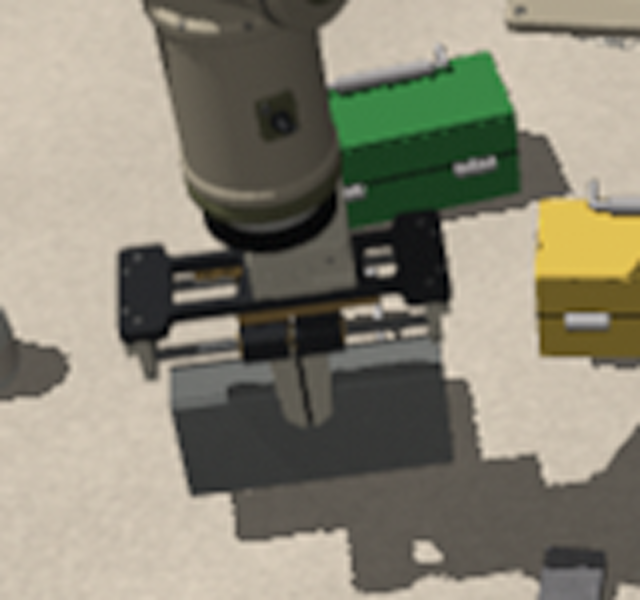

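The fingers (310,400) hold the lid near upright with a steady push of about 4 N. Continuing along the arc.

Emit:
jog_arm --pt "0 -1.4 -0.15 0 0 0 1" --pt "-0.2 -2.7 -0.15 0 0 0 1" --pt "-0.2 -4.0 -0.15 0 0 0 1" --pt "0 -5.2 -0.15 0 0 0 1" --pt "0.4 -6.45 -0.15 0 0 0 1"

```text
t: 16.7
tool_pos: [0.5698, -0.1683, 0.1091]
orientation: [1.011, 1.323, -1.006]
force: [3.0, -0.5, 1.1]
opening: 0.0007
```

```bash
python3 tab.py s9.png
```

```text
t 16.7 tcp [ 0.5698 -0.1683  0.1091] psi -74.59 xdir [ 0.003  0.001 -1.   ] F [ 3.01 -0.47  1.06] T [-0.002 -0.374  0.023] open 0.0007 q [-0.38  0.19  1.63  0.    1.32  0.93]
case-frame tcp [ 0.0133 -0.0012  0.1091]
80 tcp target 76.3 107.4  row [ 0.2   6.3  -0.09]
70 tcp target 64.1 111.7  row [-0.24  5.09 -0.09]
60 tcp target 51.4 113.8  row [-0.46  3.81 -0.1 ]
50 tcp target 38.5 113.7  row [-0.45  2.52 -0.1 ]
40 tcp target 25.8 111.4  row [-0.22  1.25 -0.11]
30 tcp target 13.7 106.9  row [ 0.22  0.04 -0.11]
20 tcp target 2.5 100.3  row [ 0.87 -1.07 -0.12]
10 tcp target -7.3 92.0  row [ 1.71 -2.06 -0.12]
0 tcp target -15.5 82.0  row [ 2.7  -2.88 -0.13]
-3 tcp target -17.6 78.7  row [ 3.03 -3.1  -0.13]
```

View pics/s9.png

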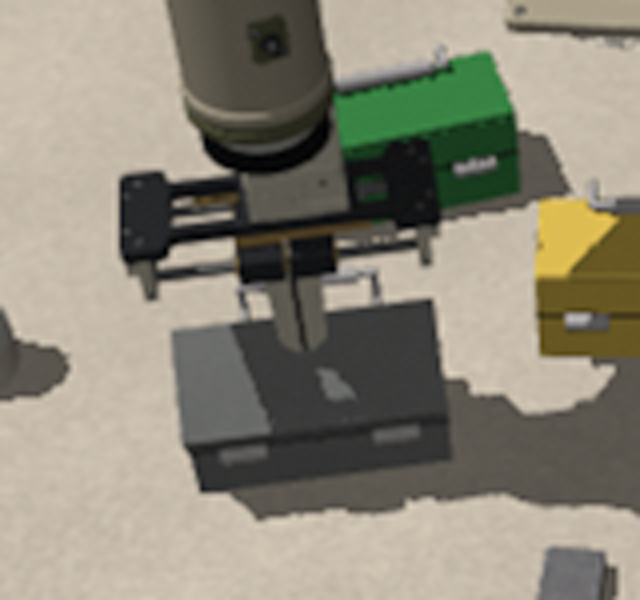

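Emit:
jog_arm --pt "0.9 -1.1 -0.1 0 0 0 1" --pt "1.7 -2.0 -0.1 0 0 0 1" --pt "2.5 -2.8 -0.1 0 0 0 1" --pt "2.9 -2.9 -0.1 0 0 0 1" --pt "2.9 -2.9 -0.1 0 0 0 1"

```text
t: 17.38
tool_pos: [0.5403, -0.1753, 0.0821]
orientation: [1.011, 1.324, -1.007]
force: [-10.7, 4.0, 27.8]
opening: 0.0009
```

```bash
python3 tab.py s10.png
```

```text
t 17.38 tcp [ 0.5403 -0.1753  0.0821] psi -74.6 xdir [ 0.002  0.002 -1.   ] F [-10.66   4.03  27.79] T [0.957 2.083 0.015] open 0.0009 q [-0.41  0.15  1.72  0.    1.27  0.9 ]
case-frame tcp [-0.017  -0.0001  0.0821]
80 tcp target 76.3 107.4  row [-2.51  9.33  0.03]
70 tcp target 64.1 111.7  row [-2.94  8.11  0.02]
60 tcp target 51.4 113.8  row [-3.16  6.84  0.01]
50 tcp target 38.5 113.7  row [-3.15  5.55  0.01]
40 tcp target 25.8 111.4  row [-2.92  4.28  0.  ]
30 tcp target 13.7 106.9  row [-2.47  3.07 -0.  ]
20 tcp target 2.5 100.3  row [-1.82  1.96 -0.01]
10 tcp target -7.3 92.0  row [-0.99  0.97 -0.01]
0 tcp target -15.5 82.0  row [ 0.01  0.15 -0.01]
-3 tcp target -17.6 78.7  row [ 0.33 -0.06 -0.01]
```

View pics/s10.png

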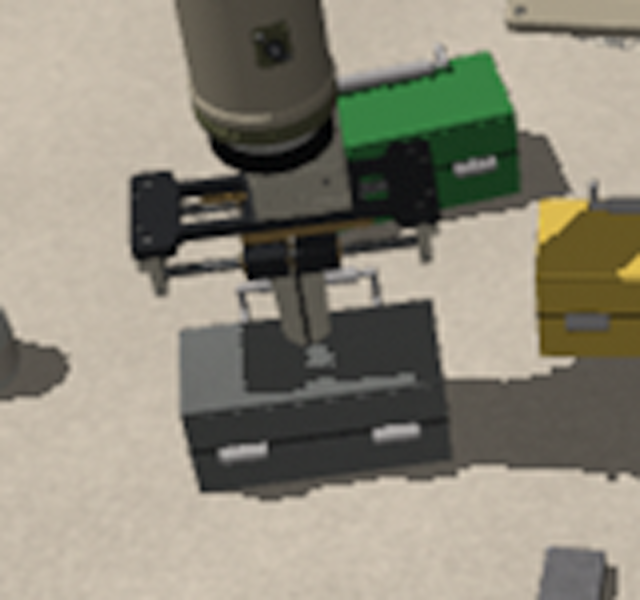

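The lid is shut: TCP bears at z 82.1 mm on its top against 28 N (the shut height is 82), and the scene crop shows it flush. Next comes the bail. I rise, turn the jaws along case x and go above the crossbar.

Emit:
jog_arm --pt "-5 0 0 0 0 0 1" --pt "-12 -4.5 0 -10 0 0 1" --pt "-12 -9 0 -20 0 0 0.9" --pt "-12 -9.2 0 -30 0 0 0.7" --pt "-12 -9.2 0 -40 0 0 0.5"

```text
t: 18.05
tool_pos: [0.4507, -0.1999, 0.2018]
orientation: [0.471, 1.518, -0.467]
force: [0.6, -0.7, 0.4]
opening: 0.0247
```

```bash
python3 - <<'E'
from h import *
st(); s,p,R=cur(); print(wc(p)); plan(cw(-.109,0,.19),Rdown(15.15))
E
```

```text
t 18.05 tcp [ 0.4507 -0.1999  0.2018] psi -34.32 xdir [ 0.002  0.002 -1.   ] F [ 0.55 -0.7   0.42] T [-0.046 -0.066 -0.024] open 0.0247 q [-0.52 -0.16  1.8   0.    1.49  0.08]
[-0.10997729 -0.00044179  0.20176368]
shift cm [1.18 0.1  0.03] turn deg [-49.5   0.1  -0.1]
```

Emit:
jog_arm --pt "1 0.1 0 -10 0 0 0.5" --pt "1 0.1 0 -20 0 0 0.5" --pt "1 0.1 0 -30 0 0 0.5" --pt "1 0.1 0 -40 0 0 0.5" --pt "1 0.1 0 -49.5 0 0 0.5"

```text
t: 18.68
tool_pos: [0.4507, -0.1986, 0.1908]
orientation: [-0.21, 1.56, 0.215]
force: [0.0, 0.1, 0.4]
opening: 0.0463
```

```bash
python3 - <<'E'
from h import *
st(); s,p,R=cur(); print(wc(p)); plan(cw(-.109,0,.034),Rdown(15.15)); shot('wrist','w11.png')
E
```

```text
t 18.68 tcp [ 0.4507 -0.1986  0.1908] psi 15.5 xdir [ 0.     0.003 -1.   ] F [0.05 0.13 0.38] T [-0.059 -0.117 -0.036] open 0.0463 q [-0.52 -0.15  1.82  0.    1.48 -0.79]
[-0.10959926  0.00077937  0.19083823]
shift cm [15.68 -0.12  0.04] turn deg [ 0.3  0.1 -0.2]
```

View pics/w11.png

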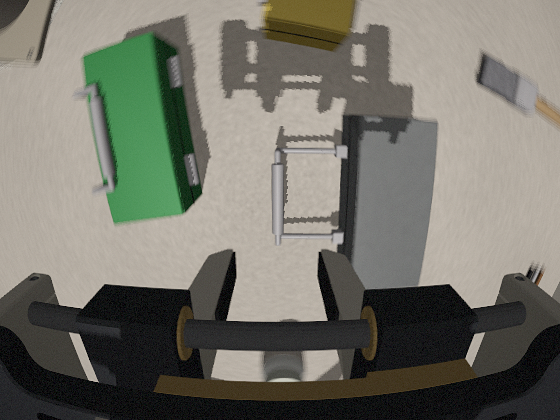

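The crossbar at (279,195) lies on the line between the open fingers, centred at column 278. The green case is at (140,130), clear of them. Descending to grasp it near the fingertips.

Emit:
jog_arm --pt "5 -0.1 0 0.3 0.1 -0.2 0.5" --pt "10 -0.1 0 0.3 0.1 -0.2 0.5" --pt "14 -0.1 0 0.3 0.1 -0.2 0.5" --pt "15.7 -0.1 0 0.3 0.1 -0.2 0.5" --pt "15.7 -0.1 0 0.3 0.1 -0.2 0.6" --squeeze 8

```text
t: 19.35
tool_pos: [0.4501, -0.1986, 0.0329]
orientation: [-0.213, 1.563, 0.214]
force: [0.4, -0.1, 0.4]
opening: 0.0405
```

Emit:
jog_arm --pt "0 0 0 0 0 0 1" --pt "0 0 0 0 0 0 1" --pt "0 0 0 0 0 0 1" --pt "0 0 0 0 0 0 1" --squeeze 8

```text
t: 19.85
tool_pos: [0.4517, -0.1989, 0.0342]
orientation: [-0.214, 1.56, 0.213]
force: [4.0, 1.0, 2.0]
opening: 0.0115
```

```bash
cat > tab2.py <<'E'
from h import *
import sys
st(); s,p,R=cur(); k=wc(p); print('case',k.round(4))
f=np.array([-.109,0,.042]); 
for q in (1.6,1.4,1.2,1.0,.8,.7,.6,.5,.4,.3,.2,.15):
    ph=q-.3; x=-.044-.0675*np.sin(ph); z=.024+.0675*np.cos(ph)-.008
    print(q,'row',(R.T@(cw(x,0,z)-p)*100).round(2))
E
python3 tab2.py
```

```text
t 19.85 tcp [ 0.4517 -0.1989  0.0342] psi 15.59 xdir [ 0.001 -0.    -1.   ] F [3.99 1.03 2.  ] T [ 0.229 -0.999  0.006] open 0.0115 q [-0.52  0.02  1.96 -0.    1.16 -0.79]
case [-0.1087  0.0002  0.0342]
1.6 row [ 0.01 -0.02 -0.03]
1.4 row [-1.24 -0.03  0.45]
1.2 row [-2.38 -0.03  1.18]
1.0 row [-3.34 -0.04  2.12]
0.8 row [-4.1  -0.05  3.24]
0.7 row [-4.4  -0.05  3.84]
0.6 row [-4.63 -0.06  4.48]
0.5 row [-4.8  -0.06  5.13]
0.4 row [-4.9  -0.07  5.8 ]
0.3 row [-4.93 -0.07  6.47]
0.2 row [-4.89 -0.08  7.15]
0.15 row [-4.85 -0.08  7.48]
```

The bar is gripped at 11.5 mm opening. Swinging it along its arc.

Emit:
jog_arm --pt "-0.7 0 0.2 0 0 0 1" --pt "-1.3 0 0.45 0 0 0 1" --pt "-1.9 0 0.8 0 0 0 1" --pt "-2.4 0 1.2 0 0 0 1" --pt "-2.9 0 1.6 0 0 0 1"

```text
t: 20.48
tool_pos: [0.4677, -0.1945, 0.063]
orientation: [-0.214, 1.558, 0.213]
force: [7.3, -1.1, -8.8]
opening: 0.0116
```

```bash
python3 tab2.py
```

```text
t 20.48 tcp [ 0.4677 -0.1945  0.063 ] psi 15.59 xdir [ 0.002 -0.001 -1.   ] F [ 7.35 -1.08 -8.76] T [-0.252 -1.424 -0.035] open 0.0116 q [-0.5   0.01  1.91  0.    1.22 -0.77]
case [-0.0921  0.0003  0.063 ]
1.6 row [ 2.89 -0.01 -1.7 ]
1.4 row [ 1.64 -0.02 -1.21]
1.2 row [ 0.5  -0.02 -0.48]
1.0 row [-0.46 -0.03  0.46]
0.8 row [-1.22 -0.04  1.58]
0.7 row [-1.51 -0.05  2.18]
0.6 row [-1.74 -0.05  2.82]
0.5 row [-1.91 -0.06  3.47]
0.4 row [-2.01 -0.06  4.14]
0.3 row [-2.04 -0.07  4.81]
0.2 row [-2.01 -0.07  5.49]
0.15 row [-1.96 -0.08  5.82]
```

Emit:
jog_arm --pt "-0.45 0 0.55 0 0 0 1" --pt "-0.8 0 1.1 0 0 0 1" --pt "-1.15 0 1.65 0 0 0 1" --pt "-1.45 0 2.2 0 0 0 1" --pt "-1.65 0 2.8 0 0 0 1"

```text
t: 21.1
tool_pos: [0.4951, -0.1872, 0.0801]
orientation: [-0.215, 1.558, 0.212]
force: [-2.8, -3.0, 2.8]
opening: 0.0117
```

```bash
python3 tab2.py; python3 - <<'E'
from h import *
c2=shot('scene'); b=c2['frame'][130:280,140:300,::-1]; cv2.imwrite('pics/s12.png',cv2.resize(b,None,fx=4,fy=4,interpolation=cv2.INTER_CUBIC)); shot('wrist','w12.png')
E
```

```text
t 21.1 tcp [ 0.4951 -0.1872  0.0801] psi 15.58 xdir [ 0.002 -0.001 -1.   ] F [-2.8  -3.04  2.82] T [-0.512  0.317 -0.024] open 0.0117 q [-0.46  0.05  1.83 -0.    1.25 -0.73]
case [-0.0638  0.0002  0.0801]
1.6 row [ 4.59  0.03 -4.53]
1.4 row [ 3.34  0.02 -4.04]
1.2 row [ 2.2   0.01 -3.31]
1.0 row [ 1.24  0.   -2.37]
0.8 row [ 0.48 -0.   -1.26]
0.7 row [ 0.19 -0.01 -0.65]
0.6 row [-0.04 -0.02 -0.02]
0.5 row [-0.21 -0.02  0.64]
0.4 row [-0.31 -0.03  1.3 ]
0.3 row [-0.34 -0.03  1.98]
0.2 row [-0.31 -0.04  2.65]
0.15 row [-0.26 -0.04  2.99]
```

View pics/s12.png

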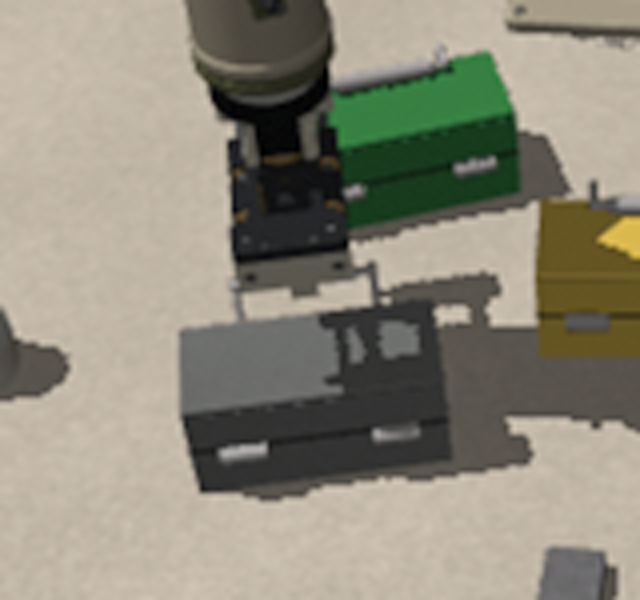

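View pics/w12.png

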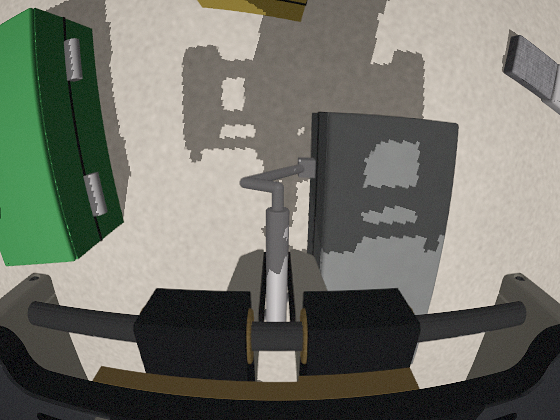

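Emit:
jog_arm --pt "-0.35 0 0.4 0 0 0 1" --pt "-0.42 0 1.0 0 0 0 1" --pt "-0.45 0 1.6 0 0 0 1" --pt "-0.45 0 2.3 0 0 0 1" --pt "-0.42 0 3.0 0 0 0 1"

```text
t: 21.82
tool_pos: [0.5252, -0.1788, 0.0846]
orientation: [-0.215, 1.557, 0.213]
force: [-1.2, -0.4, 0.3]
opening: 0.0113
```

```bash
python3 tab2.py; python3 - <<'E'
from h import *
shot('wrist','w13.png')
E
```

```text
t 21.82 tcp [ 0.5252 -0.1788  0.0846] psi 15.62 xdir [ 0.003 -0.001 -1.   ] F [-1.19 -0.41  0.26] T [-0.144  0.186 -0.024] open 0.0113 q [-0.42  0.11  1.76  0.    1.27 -0.69]
case [-0.0325  0.0004  0.0846]
1.6 row [ 5.03  0.03 -7.67]
1.4 row [ 3.77  0.03 -7.17]
1.2 row [ 2.64  0.02 -6.44]
1.0 row [ 1.68  0.01 -5.5 ]
0.8 row [ 0.92 -0.   -4.39]
0.7 row [ 0.63 -0.01 -3.78]
0.6 row [ 0.4  -0.01 -3.14]
0.5 row [ 0.23 -0.02 -2.49]
0.4 row [ 0.14 -0.02 -1.82]
0.3 row [ 0.1  -0.03 -1.15]
0.2 row [ 0.14 -0.04 -0.47]
0.15 row [ 0.18 -0.04 -0.14]
```

View pics/w13.png

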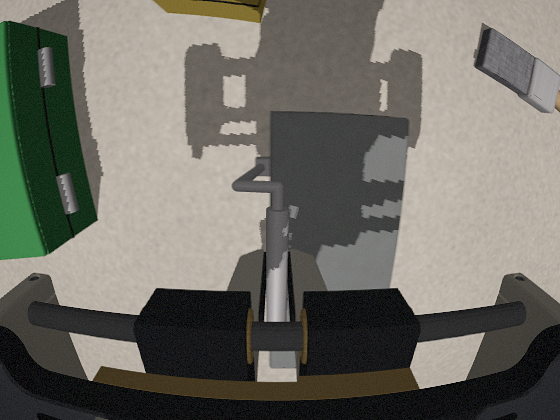

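The bar is past dead centre: TCP is at case x -32.5 mm, about 0.13 rad. Opening lets it drop home.

Emit:
jog_arm --pt "0 0 0 0 0 0 0.7" --pt "0 0 0 0 0 0 0.5" --pt "0 0 0 0 0 0 0.4" --pt "0 0 0 0 0 0 0.4" --pt "-3 0 0 0 0 0 0.4"

```text
t: 22.5
tool_pos: [0.5235, -0.1778, 0.1121]
orientation: [-0.213, 1.561, 0.215]
force: [0.4, 0.3, -0.3]
opening: 0.0543
```

Emit:
jog_arm --pt "-6 0 0 0 0 0 0.4" --pt "-12 0 0 0 0 0 0.4" --pt "-14 -6 0 0 0 0 0.4" --pt "-14 -12 0 0 0 0 0.4" --pt "-14 -12 0 0 0 0 0.4"

```text
t: 23.12
tool_pos: [0.5555, -0.2971, 0.2503]
orientation: [-0.21, 1.563, 0.212]
force: [-0.4, 1.0, -0.6]
opening: 0.056
```

```bash
python3 - <<'E'
from h import *
shot('wrist','w14.png'); st()
c2=shot('scene','s14.png'); b=c2['frame'][130:280,140:300,::-1]; cv2.imwrite('pics/s14c.png',cv2.resize(b,None,fx=4,fy=4,interpolation=cv2.INTER_CUBIC))
E
```

```text
t 23.18 tcp [ 0.5554 -0.295   0.2506] psi 15.47 xdir [-0.003  0.002 -1.   ] F [ 0.55  2.1  -0.2 ] T [-0.024 -0.124  0.014] open 0.0556 q [-0.57  0.2   1.35  0.    1.59 -0.84]
```

View pics/w14.png

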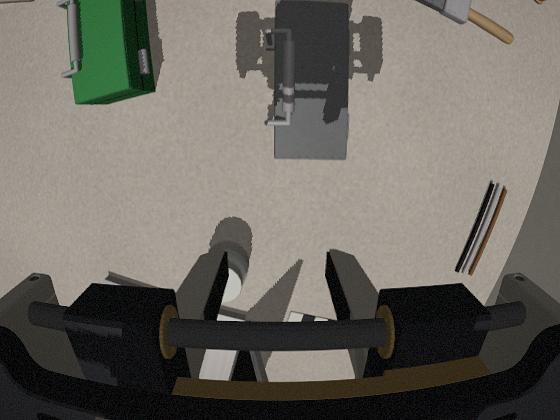

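View pics/s14c.png

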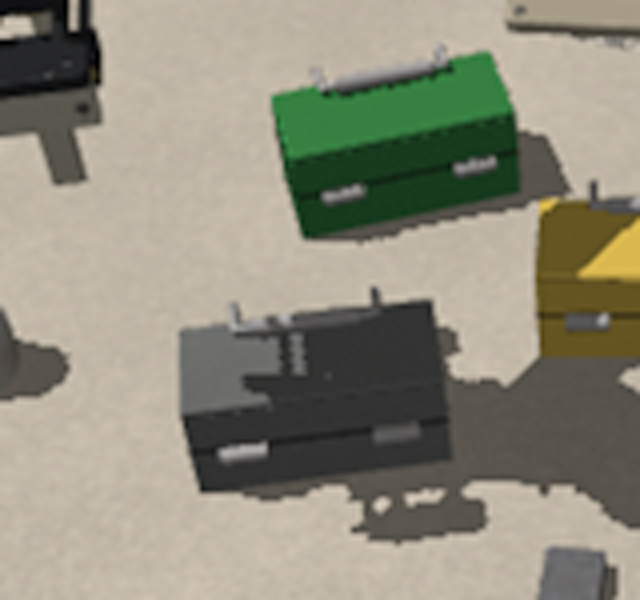

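The bail now lies over the lid. In the wrist view the bar runs along (289,45..105), inside the lid's edge at column 275, and it looks the same as on the green case. A quick numeric check of the bar, the lid and the bystanders follows.

```bash
python3 - <<'E'
from h import *
c=shot('wrist'); im=c['frame'][10:170,255:365,::-1]
cv2.imwrite('pics/w15.png',cv2.convertScaleAbs(cv2.resize(im,None,fx=3.7,fy=3.7,interpolation=cv2.INTER_CUBIC),alpha=1.5))
for u,v in((289,50),(289,75),(288,105)): print('bar',wc(onz(c,u,v,.0885,True)).round(4))
for u,v in((275,100),(275,158),(347,158)): print('lid',wc(onz(c,u,v,.082,True)).round(4))
a=cv2.imread('pics/top0.png'); b=shot('top','top15.png')['frame'][:,:,::-1]
for n,(x0,x1,y0,y1) in dict(jar=(395,425,207,230),loupe=(126,150,196,218),brush=(257,275,118,177),yellow=(220,284,228,264)).items():
    print(n,cv2.absdiff(a,b.copy())[y0:y1,x0:x1].mean().round(1))
E
```

```text
bar [-0.0223  0.0309  0.0885]
bar [-0.0222  0.0049  0.0885]
bar [-0.0229 -0.0258  0.0885]
lid [-0.036  -0.0205  0.082 ]
lid [-0.0357 -0.0807  0.082 ]
lid [ 0.0401 -0.0794  0.082 ]
jar 43.7
loupe 8.0
brush 10.1
yellow 27.5
```

View pics/top15.png

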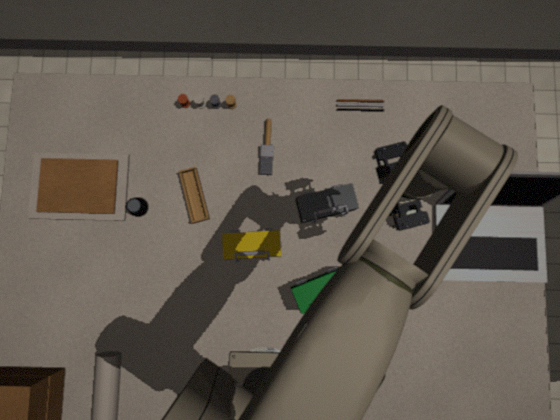

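View pics/w15.png

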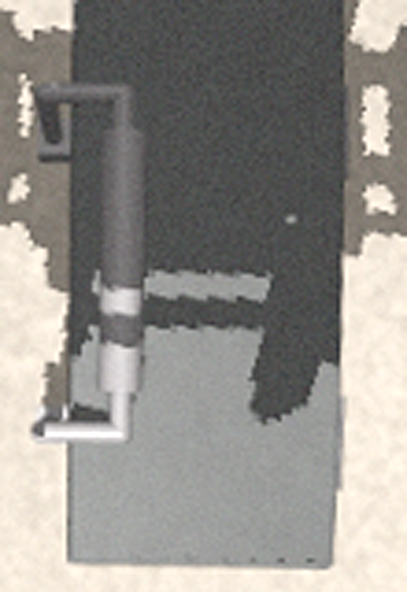

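```bash
python3 - <<'E'
from h import *
st(); print(ticket.close_job())
E
```

```text
t 23.32 tcp [ 0.5558 -0.2925  0.2519] psi 15.65 xdir [-0.001  0.002 -1.   ] F [ 0.41 -0.19 -0.12] T [-0.029 -0.14   0.018] open 0.0558 q [-0.57  0.2   1.35  0.    1.59 -0.84]
the job is handed in; nothing more can be done
None
```

The job is done and handed in at about 23 s of the 72 s allowed: the cassette is in the grey case, the lid is shut and the bail is home.

- **Finding the foot:** My first guess, from the wrist torque, was wrong. On the first lowering the foot met the ledge with the tool tip at 60 mm, against 61 mm expected for the wrong way round. I turned the cassette end for end and it seated at 49.2 mm, against 49.4 mm expected, and then I let go.
- **Lid:** I pushed it shut along its arc. It bore at 82.1 mm on top, and the shut height is 82 mm.
- **Bail:** I swung it past dead centre and released it. The last picture puts the bar at case x -22.4 mm, and the lid edge in that picture reads 2 mm off in the same direction. Corrected for that, the bar is at its home position of -24 mm.
- **Bystanders:** The loupe and brush showed little change in the last top view. The before/after check was inconclusive for the jar, because the arm hid it from above, and for the yellow case, because the arm's shadow lay on it. The wrist view still shows the jar standing, and the arm was not near either of them.

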